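# Raise the enclosure window to its pointer

## Robot

A 7-joint arm with a two-finger parallel gripper is mounted at the origin on the work surface. World frame = base frame: x ahead of the robot, y to its left, z up, the work surface at z = 0. Lengths are in m, angles in rad, forces in N, time in s.
With the tool pointing down it reaches from about 0.4 to 0.875 m from the base axis. Payload 6.5 kg.
Tool frame: the origin (TCP) lies at the very end of the fingers, on their centre line; the grasp point (between the pads) lies 19 mm behind it; z points along the fingers, y is the line along which they close (so a half turn about z gives the same grasp; the last joint's range is limited). The gripper opens to 88 mm and grips with 3 to 60 N. Pads are 18 mm wide; open, the fingers measure 123 mm over their backs; the gripper's body (75 mm by 187 mm) begins 45 mm behind the grasp point.
Start: joints at [-1.337, 0.536, -0.004, 1.538, 0.003, 1.067, -0.071], TCP at [0.192, 0.621, 0.199] pointing down, gripper open.
Joint ranges: [-2.7, 2.7], [-0.37, 2.16], [-1.27, 1.26], [0.24, 2.4], [-1.31, 4.45], [0.19, 1.91], [-2.76, 2.76]. Speed limits (rad/s): [2.39, 2.39, 3.14, 3.14, 3.14, 3.14, 3.14].

## Interface

Orientations are given as a rotation vector (axis times angle).
In Python, from cell import bot gives the robot as it stands.
- The arm moves only by the tool send_rows, never from a script. Its arguments are lists of equal length, an entry for each row: "twist": the turn, a rotation vector about the tool's x, y, z in degrees, a list of three; "travel": the shift along the tool's x, y, z in m, a list of three; "jaw": the closure, from -1 (fully open) to 1 (shut). A call has 1 to 20 rows; each row is the pose to reach, as a shift and turn from the pose commanded when the call began, along the tool's axes at that moment; what a row does not reach only later rows make up. A row lasts 1/12 s, in which the tool goes at most 41.7 mm and 7.16 degrees, less where a joint would pass 70% of its speed; a pose out of reach is approached as far as the arm can. A call with a gripper value outside its range is refused whole. The fingers move at their own pace and stop on an object; "newtons" is the grip in N (left out, the last holds). Time passes only in rows, so rows that repeat a pose let the fingers close. It gives the time, the measured TCP pose, the force, the opening and the grip force at its end, in the units of the state.
- bot.read_state(): the state, without advancing time (a new reading comes with each control period).
- bot.snapshot(name): name is "side" or "top"; returns a dict with "frame" (384x512x3 uint8, red, green, blue), "range_z" (384x512 float32, m along the optical axis (not along the pixel's ray), 0 where there is no reading), "vertical_fov" (degrees; the focal length in pixels is half the picture's height over the tangent of half this angle, whatever the lens; pixels are square), "cx", "cy" (the principal point, pixels), "rvec" (rotation vector, rad) and "tvec" (3), from world to camera coordinates, as OpenCV has them. Camera axes: x right, y down, z forward; pixel columns grow to the right and rows downward; lengths in m; the calibration is good to about 2 mm. A picture is of the moment at which its call begins.
- bot.finish_job(): hands the job in; it is judged then, once.
The state is a dict: "clock": time; "qpos": joint angles; "qd": joint speeds; "joint_torque": joint torques, N m; "eef_pos": TCP position; "eef_rot": TCP orientation; "ft_force": force on the tool from outside, world axes, zero at the start; "ft_torque": the same for the moment, N m; "gripper_width": finger opening in m; "gripper_force": force on a finger pad.
Only numpy, scipy, OpenCV 4.12 (cv2) and the standard library are available. Lean on these libraries where they do the work, as an engineer would, in place of code of your own. Each camera call takes 0.05 s, during which the arm holds its last target. There are 200 camera calls.

## Task

Push the sliding front window of the clear weighing enclosure up from beneath its lip until the lip is level with the pointer clamped on the guide rail, then let go and move the hand clear. Use the fingertips or the outside of the fingers only: do not grip the lip, and do not shift the pointer or any of the things standing about.

Things in the scene. Friction and masses are not known exactly. Their poses are not given: they have to be found in the camera images.
- hood: Clear weighing enclosure with white rails, 400 mm wide, 340 deep, 470 high, fixed. Origin on the bench below the foot of its sloping front, mid-width; x into the enclosure, y to the user's left, z up. The front leans back 25 degrees: the window travels along (sin 25, 0, cos 25) of this frame. A sill 22 mm high along the foot of the front; a balance inside, 78 mm high, starts 105 mm behind the origin.
- sash (a joint): Travel of the window up the slope in m: 0 lowest (an opening stays below the lip), 0.21 at the upper stop. Counterweighted: it stays wherever it is left; sliding it slowly takes about 2 to 4 N along the slope, either way.
- lip_edge (a point): Mid-point of the front edge of the window's lip, mid-thickness. The lip is a black ledge along the window's lower edge, 280 mm long, 48 deep, 16 thick, square to the pane (it rises 25 degrees towards the user). Frame: x into the enclosure square to the pane, y along the lip, z up the slope. Underside 8 mm below along z. 141 mm above the bench when lowest; only the sill stands below it.
- lip: The lower 12 mm of the lip with its front nose; same axes as the point lip_edge; origin at the pane, in the middle of the lip's length, on its underside.
- lip_top: The lip's upper face, a 4 mm strip on top of the lip, ending 3 mm short of the front edge; same axes and origin as body lip. It must not be pressed while the lip is pressed from below (that would be gripping).
- mark (a joint): Height of the pointer up the slope in m, on the same scale as joint sash: when the two values are equal, the lip and the pointer are level. Clamped tight, different in each run.
- pointer (a point): Tip of the dark steel pointer clamped on the left (+y) guide rail: a block 40 mm wide, 22 high, with a wedge 18 mm high whose tip points at the window, 10 mm beyond the lip's left end. Same axes as lip_edge; the lip is level when lip_edge is at z = 0 of this frame (lip_edge lies 150 mm to -y of the tip).
- beaker: Glass beaker, 64 mm wide, 85 mm high, loose, in front of the enclosure beside one end of the lip; origin under its centre. Bystander.
- jar: Amber jar with black cap, 54 mm wide, 75 mm high, loose, in front of the enclosure beside one end of the lip; origin under its centre. Bystander.
- petri_dish: Clear closed dish, 90 mm wide, 14 mm high, loose on the bench in front of the enclosure; origin under its centre. Bystander.
- timer: White timer, 50 x 62 x 20 mm, lying loose on the bench in front of the enclosure; origin under its centre. Bystander.
- tube_rack: Green rack with capped tubes, 70 x 120 mm, 58 mm high, loose, on the bench to one side of the enclosure's front; origin under its centre. Bystander.
- spray_bottle: White spray bottle, 68 mm wide, 197 mm high, loose, on the bench to one side of the enclosure's front; origin under its centre. Bystander.
- vial: Small glass vial with white cap, 24 mm wide, 45 mm high, loose inside the enclosure; origin under its centre. Bystander.

How it is judged:
On the way:
1. the fingers push the lip upwards (contact force between lip and the fingers above 0.5 N and velocity of joint sash above 0.003 m/s), for 0.1 s.
At the end, for the whole second after the job is handed in: The lip's front edge is level with the pointer to within 10 mm along the slope, the window is at rest and the hand touches nothing (z of lip_edge in the frame of pointer between -0.01 and 0.01 m and velocity of joint sash between -0.005 and 0.005 m/s).
It fails at once if the lip is gripped: pressed from above and below at once (contact force between each of lip_top, lip and the fingers above 1.5 N).
It fails at once if the pointer is shifted by more than 4 mm (distance of pointer from where it was at the start of the episode above 0.004 m).
It fails at once if a bystander is shifted by more than 20 mm (distance of any of beaker, jar, petri_dish, timer, tube_rack, spray_bottle, vial from where it was at the start of the episode above 0.02 m).
It fails at once if the lip is pushed with the gripper's body or the arm instead of the fingers (contact force between any of lip, lip_top and the arm above 2 N).
It also fails if it takes over 42 s, if anything falls off the work surface, if the arm or the gripper's body presses on something with over 40 N, if the wrist force passes 120 N, or if a joint passes its speed limit or range.

## Working session

There is one attempt and no reset: what is moved stays moved. The work goes in short steps, Python scripts to look and compute and a tool call to move; the robot and the scene stay as the last step left them, time stands still between calls to the robot, and variables do not carry over. Pictures are saved under pics/ and viewed, at most 10 in all, crops included, and the job is handed in when it is done.

Besides the shell and the picture viewer there is one more tool, called as name(argument=value, ...), one argument or row to a line, values as JSON. send_rows: Moves the arm, as the interface text tells. Its arguments: {"type":"object","properties":{"twist":{"type":"array","items":{"type":"array","items":{"type":"number"}}},"travel":{"type":"array","items":{"type":"array","items":{"type":"number"}}},"jaw":{"type":"array","items":{"type":"number"}},"newtons":{"type":"number"}},"required":["twist","travel","jaw"]}

```bash
mkdir -p pics; cat > h.py <<'E'
import numpy as np, cv2
from cell import bot
def snap(n,save=None):
    s=bot.snapshot(n)
    if save: cv2.imwrite('pics/'+save,s['frame'][:,:,::-1])
    return s
def world(s,u,v,z=None):
    f=192/np.tan(np.radians(s['vertical_fov'])/2)
    R=cv2.Rodrigues(np.array(s['rvec'],float))[0]; t=np.array(s['tvec'],float).ravel()
    z=s['range_z'][int(v),int(u)] if z is None else z
    return R.T@(np.array([(u-s['cx'])/f*z,(v-s['cy'])/f*z,z])-t)
def cloud(s):
    f=192/np.tan(np.radians(s['vertical_fov'])/2)
    R=cv2.Rodrigues(np.array(s['rvec'],float))[0]; t=np.array(s['tvec'],float).ravel()
    v,u=np.mgrid[:384,:512]; z=s['range_z']
    P=np.stack([(u-s['cx'])/f*z,(v-s['cy'])/f*z,z],-1)-t
    return P@R
E
python3 - <<'E'
from h import *
for n in('side','top'):
    s=snap(n,n+'1.png'); R=cv2.Rodrigues(np.array(s['rvec'],float))[0]; print(n,s['vertical_fov'],-R.T@np.ravel(s['tvec']),R[2])
    np.savez('pics/'+n+'1.npz',P=cloud(s),rgb=s['frame'])
st=bot.read_state(); print(st)
E
```

```text
side 44.779407633277046 [-0.05904942 -1.02921184  0.8897205 ] [ 0.44843066  0.71735296 -0.53321166]
top 45.53349732790387 [0.39459912 0.00522481 1.38536811] [ 0.14450417  0.00820973 -0.98947013]
{'clock': 0.1, 'qpos': array([-1.33720199,  0.53713109, -0.0044257 ,  1.53874379,  0.00260395,
        1.06733064, -0.07121485]), 'qd': array([ 4.34606808e-04, -3.05722017e-03, -6.41959153e-04, -8.74627309e-05,
       -2.53197423e-04,  7.59140922e-04,  1.40805139e-03]), 'joint_torque': array([ 2.71237994e-03, -5.72076738e+01,  9.93878916e-01, -2.52228498e+01,
       -5.61907422e-02,  1.35070851e-02,  5.22325377e-05]), 'eef_pos': array([0.19180362, 0.62040816, 0.19831242]), 'eef_rot': array([-4.69063502e-01, -3.10626362e+00,  2.51835232e-03]), 'ft_force': array([ 0.02989383, -0.34716117,  1.29353584]), 'ft_torque': array([ 0.00132331, -0.02421253, -0.04737977]), 'gripper_force': 0.0, 'gripper_width': 0.08775439971991077}
```

View pics/side1.png

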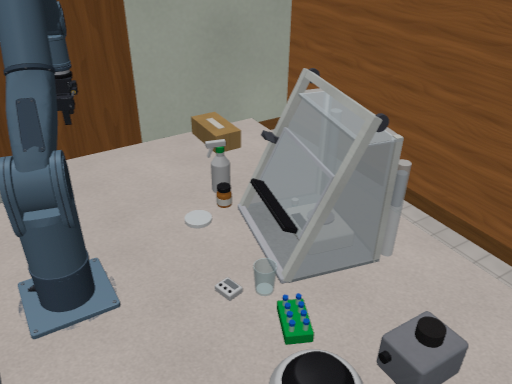

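View pics/top1.png

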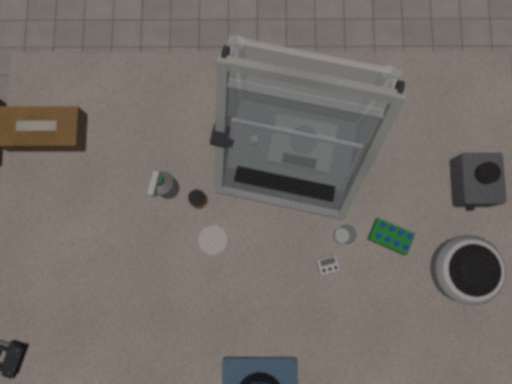

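The side view shows the black lip from (253,182) to (294,228) and the pointer at (270,137). In the top view the lip runs from (236,175) to (334,193), with the pointer at (222,138). The jar and spray bottle stand left of the lip, and the beaker and rack stand right.

```bash
python3 - <<'E'
from h import *
np.set_printoptions(precision=4,suppress=True)
for n,boxes in (('top',dict(lip=(228,162,342,206),ptr=(206,120,236,152))),('side',dict(lip=(246,174,302,236),ptr=(258,126,284,148)))):
    d=np.load(f'pics/{n}1.npz');P=d['P'];g=d['rgb'].max(2)
    for k,(a,b,c,e) in boxes.items():
        p=P[b:e,a:c][g[b:e,a:c]<60]; 
        print(n,k,len(p),np.percentile(p,[2,50,98],axis=0).ravel())
        q=p[np.abs(p[:,2]-np.median(p[:,2]))<.04]
        if k=='lip':
            xy=q[:,:2].astype(np.float32); r=cv2.minAreaRect(xy); print(r,'z',q[:,2].min(),q[:,2].max())
            m=q.mean(0);w,V=np.linalg.eigh(np.cov((q-m).T));print(m,w**.5,V.T)
d=np.load('pics/top1.npz')
for k,(u,v) in dict(jar=(198,198),beaker=(344,234),dish=(212,240),timer=(328,265),rack=(391,236),spray=(166,185),sillL=(220,190),sillR=(340,214)).items(): print(k,d['P'][v,u])
E
```

```text
top lip 1541 [ 0.5551 -0.1992  0.1292  0.5966 -0.0695  0.1415  0.6389  0.0603  0.1509]
((0.5979403853416443, -0.06973236799240112), (0.2776350975036621, 0.045829206705093384), 77.70177459716797) z 0.12494960012993198 0.15453937327654743
[ 0.5969 -0.0702  0.1408] [0.0029 0.014  0.0796] [[ 0.3444 -0.0734  0.9359]
 [-0.915   0.1968  0.3522]
 [-0.21   -0.9777  0.0007]]
top ptr 265 [0.6711 0.0713 0.256  0.6886 0.0931 0.2701 0.7214 0.1178 0.2784]
side lip 749 [ 0.5485 -0.2061  0.1277  0.5831 -0.0978  0.1426  0.6307  0.06    0.1503]
((0.592070996761322, -0.06942752003669739), (0.28267329931259155, 0.04455208778381348), 78.60066223144531) z 0.11921585069168021 0.15281338566721944
[ 0.5843 -0.0898  0.1418] [0.0039 0.0132 0.0831] [[ 0.2503 -0.063   0.9661]
 [-0.9473  0.1902  0.2578]
 [-0.2    -0.9797 -0.0121]]
side ptr 34 [0.6661 0.0708 0.2486 0.6747 0.0864 0.2639 0.7051 0.1185 0.2721]
jar [0.5652 0.1753 0.0794]
beaker [ 0.4654 -0.2559  0.0047]
dish [0.4475 0.1404 0.0083]
timer [ 0.3738 -0.2027  0.0243]
rack [ 0.4583 -0.3895  0.0284]
spray [0.595  0.2584 0.1306]
sillL [0.5968 0.1168 0.0225]
sillR [ 0.5235 -0.2413  0.0279]
```

```bash
cat >> h.py <<'E'
from scipy.spatial.transform import Rotation as Ro
yaw=np.radians(-12.0)
xh=np.array([np.cos(yaw),np.sin(yaw),0]);yh=np.array([-np.sin(yaw),np.cos(yaw),0]);zh=np.array([0,0,1.])
c,s_=np.cos(np.radians(25)),np.sin(np.radians(25))
H=np.stack([c*xh-s_*zh,yh,s_*xh+c*zh])   # rows n,y,s
def pose(th):  # tool z th deg below horizontal along xh, tool y = yh
    t=np.radians(th); z=np.cos(t)*xh-np.sin(t)*zh
    return Ro.from_matrix(np.stack([np.cross(yh,z),yh,z],1))
def go(p,R):
    st=bot.read_state(); R0=Ro.from_rotvec(st['eef_rot'])
    print('travel',R0.inv().apply(np.array(p)-st['eef_pos']).round(4),'twist',(R0.inv()*R).as_rotvec(degrees=True).round(2),'clock',st['clock'])
E
python3 - <<'E'
from h import *
np.set_printoptions(precision=4,suppress=True)
for n,boxes in (('top',dict(lip=(228,162,342,206),ptr=(206,120,236,152))),('side',dict(lip=(246,174,302,236),ptr=(258,126,284,148)))):
    d=np.load(f'pics/{n}1.npz');P=d['P'];g=d['rgb'].max(2)
    for k,(a,b,cc,e) in boxes.items():
        p=P[b:e,a:cc][g[b:e,a:cc]<60]@H.T; print(n,k,'nys',np.percentile(p,[2,10,50,90,98],axis=0))
        if k=='ptr':
            for y0 in np.arange(.2,.28,.006)-.0:
                pass
            ys=p[:,1]; 
            for lo in np.arange(ys.min(),ys.max(),.006):
                q=p[(ys>=lo)&(ys<lo+.006)]
                if len(q): print('  y %.3f n %.3f..%.3f s %.4f..%.4f med %.4f'%(lo,q[:,0].min(),q[:,0].max(),q[:,2].min(),q[:,2].max(),np.median(q[:,2])),len(q))
go([.40,.30,.26],Ro.from_rotvec(bot.read_state()['eef_rot'])*Ro.from_euler('z',-90,degrees=True))
E
```

```text
top lip nys [[ 0.4624 -0.0764  0.3717]
 [ 0.465  -0.0539  0.3766]
 [ 0.482   0.0559  0.3809]
 [ 0.5029  0.1658  0.3839]
 [ 0.5077  0.1884  0.386 ]]
top ptr nys [[0.4638 0.2115 0.5116]
 [0.4656 0.2186 0.5158]
 [0.4788 0.2343 0.5223]
 [0.4971 0.2554 0.5259]
 [0.5149 0.2596 0.5279]]
  y 0.209 n 0.465..0.486 s 0.5149..0.5211 med 0.5171 15
  y 0.215 n 0.465..0.487 s 0.5107..0.5222 med 0.5188 20
  y 0.221 n 0.463..0.509 s 0.5093..0.5259 med 0.5206 37
  y 0.227 n 0.463..0.524 s 0.5153..0.5287 med 0.5231 50
  y 0.233 n 0.464..0.496 s 0.5132..0.5283 med 0.5235 29
  y 0.239 n 0.464..0.496 s 0.5106..0.5302 med 0.5222 33
  y 0.245 n 0.466..0.496 s 0.5084..0.5269 med 0.5229 30
  y 0.251 n 0.465..0.495 s 0.5119..0.5280 med 0.5232 31
  y 0.257 n 0.464..0.495 s 0.5160..0.5286 med 0.5247 20
side lip nys [[ 0.4591 -0.0835  0.3664]
 [ 0.4609 -0.0774  0.3699]
 [ 0.4715  0.0265  0.3799]
 [ 0.495   0.1578  0.3821]
 [ 0.5009  0.1869  0.383 ]]
side ptr nys [[0.4611 0.2122 0.5063]
 [0.4618 0.2212 0.5065]
 [0.4674 0.2295 0.5117]
 [0.4989 0.2509 0.5196]
 [0.5007 0.2559 0.5217]]
  y 0.211 n 0.470..0.486 s 0.5106..0.5193 med 0.5159 3
  y 0.217 n 0.462..0.463 s 0.5088..0.5113 med 0.5100 2
  y 0.223 n 0.462..0.501 s 0.5063..0.5218 med 0.5134 12
  y 0.229 n 0.461..0.500 s 0.5064..0.5201 med 0.5128 7
  y 0.235 n 0.465..0.465 s 0.5070..0.5070 med 0.5070 1
  y 0.241 n 0.461..0.463 s 0.5077..0.5160 med 0.5105 5
  y 0.247 n 0.462..0.463 s 0.5122..0.5151 med 0.5136 2
  y 0.253 n 0.462..0.463 s 0.5074..0.5095 med 0.5084 2
travel [-0.2935 -0.2447 -0.0613] twist [ -0.   0. -90.] clock 0.1
```

send_rows(
  twist=[
    [0, 0, -90],
    [0, 0, -90],
    [0, 0, -90],
    [0, 0, -90],
    [0, 0, -90],
    [0, 0, -90],
    [0, 0, -90],
    [0, 0, -90],
    [0, 0, -90],
    [0, 0, -90],
    [0, 0, -90],
    [0, 0, -90],
    [0, 0, -90],
    [0, 0, -90],
  ],
  travel=[
    [-0.29, -0.245, -0.06],
    [-0.29, -0.245, -0.06],
    [-0.29, -0.245, -0.06],
    [-0.29, -0.245, -0.06],
    [-0.29, -0.245, -0.06],
    [-0.29, -0.245, -0.06],
    [-0.29, -0.245, -0.06],
    [-0.29, -0.245, -0.06],
    [-0.29, -0.245, -0.06],
    [-0.29, -0.245, -0.06],
    [-0.29, -0.245, -0.06],
    [-0.29, -0.245, -0.06],
    [-0.29, -0.245, -0.06],
    [-0.29, -0.245, -0.06],
  ],
  jaw=[1, 1, 1, 1, 1, 1, 1, 1, 1, 1, 1, 1, 1, 1],
)

```text
clock: 1.27
eef_pos: [0.3966, 0.3009, 0.2589]
eef_rot: [1.869, -2.524, -0.0]
ft_force: [0.1, -0.1, -0.8]
gripper_width: 0.0003
gripper_force: 0.0
```

```bash
python3 - <<'E'
from h import *
np.set_printoptions(precision=4,suppress=True)
st=bot.read_state();print(st['eef_pos'],st['qpos'],st['gripper_width'],Ro.from_rotvec(st['eef_rot']).as_matrix())
print('edge',H.T@[.46,.056,.373], 'start',H.T@[.36,.056,.32])
p=H.T@[.40,.056,.34]; p[2]=.20
go(p,pose(55))
E
```

```text
[0.3966 0.3009 0.2589] [-0.6157  0.2163 -0.1437  1.8571  0.0349  1.0711  2.0727] 0.0002704254754873809 [[-0.2917 -0.9565 -0.0005]
 [-0.9565  0.2917 -0.0003]
 [ 0.0004  0.0003 -1.    ]]
edge [ 0.5736 -0.0647  0.1436] start [ 0.4631 -0.0412  0.1379]
travel [ 0.3039 -0.2079  0.059 ] twist [ 25.91 -28.29  82.17] clock 1.2667
```

send_rows(
  twist=[
    [26, -28.3, 82.2],
    [26, -28.3, 82.2],
    [26, -28.3, 82.2],
    [26, -28.3, 82.2],
    [26, -28.3, 82.2],
    [26, -28.3, 82.2],
    [26, -28.3, 82.2],
    [26, -28.3, 82.2],
    [26, -28.3, 82.2],
    [26, -28.3, 82.2],
    [26, -28.3, 82.2],
    [26, -28.3, 82.2],
    [26, -28.3, 82.2],
    [26, -28.3, 82.2],
    [26, -28.3, 82.2],
    [26, -28.3, 82.2],
  ],
  travel=[
    [0.28, -0.208, 0.04],
    [0.28, -0.208, 0.04],
    [0.28, -0.208, 0.04],
    [0.28, -0.208, 0.04],
    [0.28, -0.208, 0.04],
    [0.28, -0.208, 0.04],
    [0.28, -0.208, 0.04],
    [0.28, -0.208, 0.04],
    [0.28, -0.208, 0.04],
    [0.28, -0.208, 0.04],
    [0.28, -0.208, 0.04],
    [0.28, -0.208, 0.04],
    [0.28, -0.208, 0.04],
    [0.28, -0.208, 0.04],
    [0.28, -0.208, 0.04],
    [0.28, -0.208, 0.04],
  ],
  jaw=[1, 1, 1, 1, 1, 1, 1, 1, 1, 1, 1, 1, 1, 1, 1, 1],
)

```text
clock: 2.6
eef_pos: [0.5115, -0.0291, 0.2181]
eef_rot: [0.208, 2.547, -0.094]
ft_force: [0.2, -0.2, -0.6]
gripper_width: 0.0005
gripper_force: 0.0
```

```bash
python3 - <<'E'
from h import *
np.set_printoptions(precision=4,suppress=True)
st=bot.read_state();print(st['eef_pos'],H@st['eef_pos'],st['qpos'],Ro.from_rotvec(st['eef_rot']).as_matrix()[:,2])
snap('side','side2.png')
for th in (45,40,35):go(H.T@[.435,.056,.335],pose(th))
E
```

```text
[ 0.5115 -0.0291  0.2181] [0.3667 0.0779 0.4116] [-0.2087  0.0131  0.026   2.3877  0.8542  0.28    0.4507] [ 0.544  -0.1117 -0.8316]
travel [ 0.0302 -0.0218  0.0981] twist [  0.46 -11.24   2.24] clock 2.65
travel [ 0.0302 -0.0218  0.0981] twist [  0.56 -16.24   2.22] clock 2.65
travel [ 0.0302 -0.0218  0.0981] twist [  0.66 -21.24   2.2 ] clock 2.65
```

View pics/side2.png

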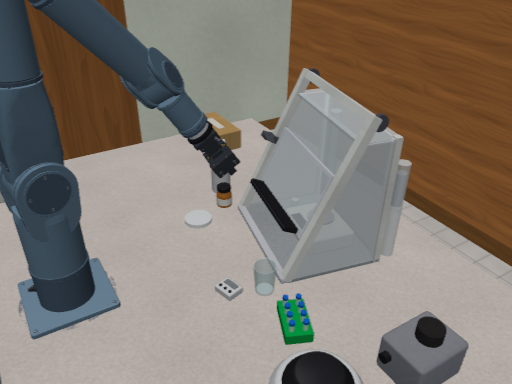

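The hand is now in front of the lip, with the closed fingertips near (233,168). Nothing in the scene has been touched.

```bash
python3 - <<'E'
from h import *
print(H.T@[.41,.056,.325],H.T@[.485,.056,.33])
go(H.T@[.41,.056,.325],pose(50))
E
```

```text
[ 0.50945869 -0.05103771  0.12127654] [ 0.57801331 -0.06560945  0.09411171]
travel [ 0.0517 -0.0209  0.0819] twist [ 0.36 -6.24  2.25] clock 2.65
```

send_rows(
  twist=[
    [0.4, -6.2, 2.2],
    [0.4, -6.2, 2.2],
    [0.4, -6.2, 2.2],
    [0.4, -6.2, 2.2],
    [0.4, -6.2, 2.2],
    [0.4, -6.2, 2.2],
    [0.4, -6.2, 2.2],
    [0.4, -6.2, 2.2],
    [0.4, -6.2, 2.2],
  ],
  travel=[
    [0.02, -0.021, 0.02],
    [0.04, -0.021, 0.05],
    [0.052, -0.021, 0.082],
    [0.052, -0.021, 0.082],
    [0.052, -0.021, 0.082],
    [0.052, -0.021, 0.082],
    [0.052, -0.021, 0.082],
    [0.052, -0.021, 0.082],
    [0.052, -0.021, 0.082],
  ],
  jaw=[1, 1, 1, 1, 1, 1, 1, 1, 1],
)

```text
clock: 3.4
eef_pos: [0.5364, -0.0557, 0.126]
eef_rot: [0.237, 2.498, -0.131]
ft_force: [5.8, 2.3, 4.1]
gripper_width: 0.0003
gripper_force: 0.0
```

```bash
python3 - <<'E'
from h import *
np.set_printoptions(precision=4,suppress=True)
st=bot.read_state();print(H@st['eef_pos'],st['qpos'],st['ft_force'],Ro.from_rotvec(st['eef_rot']).as_matrix()[:,2])
go(H.T@[.485,.056,.33],pose(50))
E
```

```text
[0.4327 0.0571 0.3408] [ 0.9277  0.6604 -1.2686  2.3947  1.8593  0.8349 -0.3166] [5.7697 2.2892 4.1102] [ 0.5763 -0.1493 -0.8035]
travel [-0.0155 -0.0002  0.0511] twist [-1.45 -3.51  1.72] clock 3.4
```

```bash
python3 - <<'E'
from h import *
snap('side','side3.png')
print(bot.read_state()['ft_force'],bot.read_state()['qd'])
E
```

```text
[ 0.57112521 -5.555331   -1.32243702] [-0.09972489 -0.08942107  0.02182508  0.00496162 -0.28245886 -0.05552826
  0.19719112]
```

View pics/side3.png

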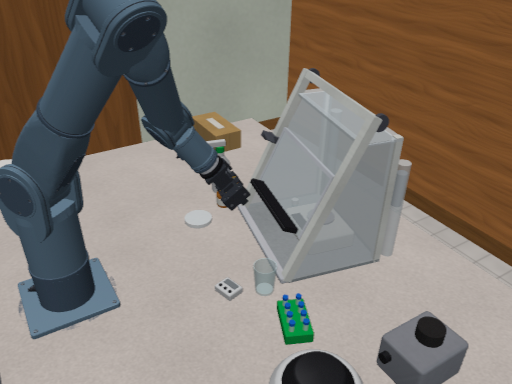

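The elbow has swung outward at the limit of joint 4. The fingertips at (240,200) are just in front of the lip and clear of everything.

```bash
python3 - <<'E'
from h import *
go(H.T@[.485,.056,.325],pose(53))
E
```

```text
travel [-0.0101  0.0059  0.0507] twist [-1.8  -0.4   1.09] clock 3.45
```

send_rows(
  twist=[
    [-1, 0, 0.5],
    [-1.8, -0.4, 1.1],
    [-1.8, -0.4, 1.1],
    [-1.8, -0.4, 1.1],
    [-1.8, -0.4, 1.1],
    [-1.8, -0.4, 1.1],
    [-1.8, -0.4, 1.1],
  ],
  travel=[
    [-0.002, 0.002, 0.02],
    [-0.005, 0.004, 0.035],
    [-0.01, 0.006, 0.05],
    [-0.01, 0.006, 0.05],
    [-0.01, 0.006, 0.05],
    [-0.01, 0.006, 0.05],
    [-0.01, 0.006, 0.05],
  ],
  jaw=[1, 1, 1, 1, 1, 1, 1],
)

```text
clock: 4.03
eef_pos: [0.574, -0.0559, 0.0931]
eef_rot: [0.236, 2.488, -0.086]
ft_force: [-0.6, 0.3, -0.2]
gripper_width: 0.0001
gripper_force: 0.0
```

```bash
python3 - <<'E'
from h import *
np.set_printoptions(precision=4,suppress=True)
st=bot.read_state();print(H@st['eef_pos'],st['qpos'],st['ft_force'],Ro.from_rotvec(st['eef_rot']).as_matrix()[:,2])
s=snap('side'); f=s['frame'][120:260,180:330]; cv2.imwrite('pics/c4.png',cv2.resize(f[:,:,::-1],None,fx=4,fy=4,interpolation=cv2.INTER_CUBIC))
go(H.T@[.485,.056,.33],pose(53))
E
```

```text
[0.48   0.0647 0.3266] [ 0.8743  0.7869 -1.1802  2.3342  1.9934  0.8519 -0.3448] [-0.5599  0.2547 -0.2235] [ 0.5892 -0.1184 -0.7992]
travel [-0.005  -0.0087  0.0027] twist [ 0.38 -0.03  1.01] clock 4.0833
```

View pics/c4.png

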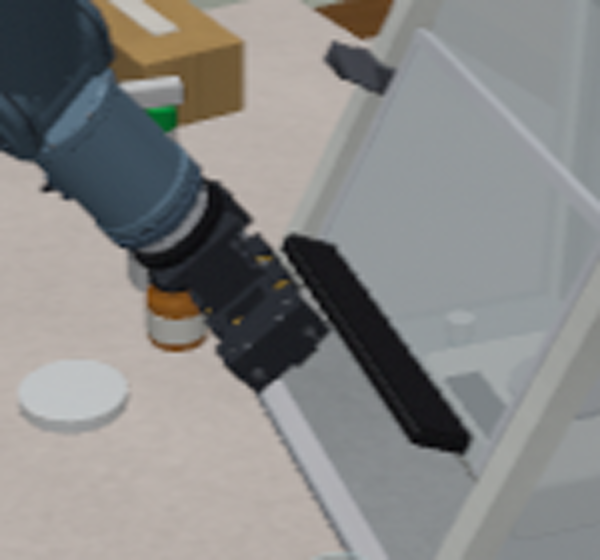

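The fingers are beneath the lip, with the fingertips around (260,380) in the crop. The gripper body is in front of the lip with a small gap.

```bash
python3 - <<'E'
from h import *
st=bot.read_state()
go(H.T@[.48,.062,.3266+.04],pose(53))
go(H.T@[.48,.058,.3266+.08],pose(53))
E
```

```text
travel [-0.0351 -0.0031 -0.0188] twist [ 0.38 -0.03  1.01] clock 4.0833
travel [-0.0703 -0.0076 -0.0377] twist [ 0.38 -0.03  1.01] clock 4.0833
```

send_rows(
  twist=[
    [0, 0, 0.5],
    [0, 0, 1],
    [0, 0, 1],
    [0, 0, 1],
    [0, 0, 1],
    [0, 0, 1],
    [0, 0, 1],
    [0, 0, 1],
    [0, 0, 1],
    [0, 0, 1],
    [0, 0, 1],
    [0, 0, 1],
  ],
  travel=[
    [-0.0035, 0, -0.0019],
    [-0.007, -0.001, -0.0038],
    [-0.0105, -0.001, -0.0056],
    [-0.014, -0.001, -0.0075],
    [-0.0175, -0.002, -0.0094],
    [-0.021, -0.002, -0.0113],
    [-0.0245, -0.002, -0.0131],
    [-0.028, -0.003, -0.015],
    [-0.0315, -0.003, -0.0169],
    [-0.035, -0.003, -0.0188],
    [-0.035, -0.003, -0.0188],
    [-0.035, -0.003, -0.0188],
  ],
  jaw=[1, 1, 1, 1, 1, 1, 1, 1, 1, 1, 1, 1],
)

```text
clock: 5.08
eef_pos: [0.5906, -0.0622, 0.1291]
eef_rot: [0.26, 2.484, -0.078]
ft_force: [0.0, 0.2, -0.8]
gripper_width: 0.0004
gripper_force: 0.0
```

```bash
cat >> h.py <<'E'
def lipcheck(save=None):
    # slope height of lip upper face, away from the hand (by cloud), both cameras
    for n in('side','top'):
        s=snap(n,(n+save) if save else None); P=cloud(s)@H.T; g=s['frame'].max(2)
        m=(g<60)&(s['range_z']>0)&(P[...,0]>.455)&(P[...,0]<.515)&(P[...,2]>.35)&(P[...,2]<.6)
        for a,b in((-.085,-.05),(.165,.195),(.21,.262)):
            q=P[m&(P[...,1]>a)&(P[...,1]<b)]
            if len(q): print(n,'y',a,len(q),'s 50/90/98%',np.percentile(q[:,2],[5,50,90,98]).round(4),'n',np.percentile(q[:,0],[2,98]).round(3))
E
python3 - <<'E'
from h import *
np.set_printoptions(precision=4,suppress=True)
lipcheck()
st=bot.read_state();print(H@st['eef_pos'],st['qpos'],st['ft_force'],Ro.from_rotvec(st['eef_rot']).as_matrix()[:,2])
go(H.T@[.48,.056,H[2]@st['eef_pos']+.08],pose(53))
E
```

```text
side y -0.085 154 s 50/90/98% [0.3672 0.3776 0.3817 0.3826] n [0.459 0.5  ]
side y 0.165 6 s 50/90/98% [0.3793 0.3807 0.3817 0.382 ] n [0.495 0.5  ]
side y 0.21 23 s 50/90/98% [0.5066 0.5124 0.5204 0.5215] n [0.461 0.503]
top y -0.085 171 s 50/90/98% [0.3747 0.3807 0.3837 0.386 ] n [0.463 0.506]
top y 0.165 157 s 50/90/98% [0.375  0.3814 0.3844 0.3865] n [0.464 0.507]
top y 0.21 224 s 50/90/98% [0.5145 0.5224 0.5257 0.5275] n [0.464 0.508]
[0.4806 0.0619 0.3661] [ 0.9085  0.6917 -1.2001  2.2835  1.8606  0.7599 -0.252 ] [ 0.0914  0.0459 -0.3845] [ 0.5892 -0.1181 -0.7993]
travel [-0.0703 -0.0056 -0.0382] twist [ 0.4  -0.06 -0.06] clock 5.1833
```

```bash
python3 - <<'E'
from h import *
s=snap('side'); f=s['frame'][140:250,200:320]; cv2.imwrite('pics/c5.png',cv2.resize(f[:,:,::-1],None,fx=5,fy=5,interpolation=cv2.INTER_CUBIC))
f=192/np.tan(np.radians(s['vertical_fov'])/2)
R=cv2.Rodrigues(np.array(s['rvec'],float))[0]
p=R@bot.read_state()['eef_pos']+np.ravel(s['tvec']); u,v=f*p[0]/p[2]+s['cx'],f*p[1]/p[2]+s['cy'];print(u,v,(u-200)*5,(v-140)*5)
E
```

```text
269.67463357683965 204.5193692106452 348.37316788419827 322.59684605322605
```

View pics/c5.png

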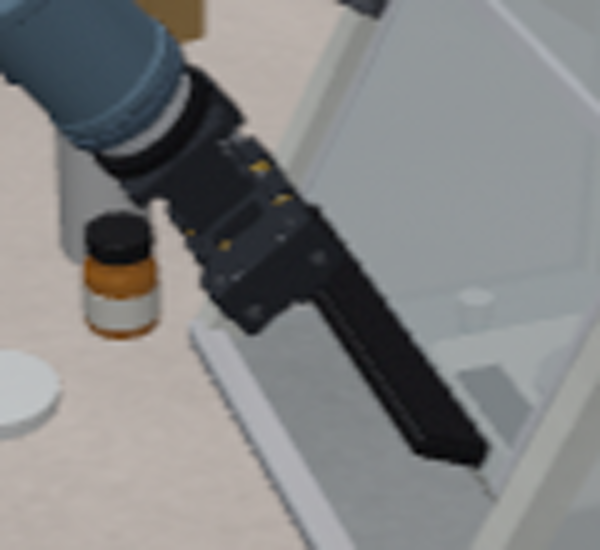

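```bash
python3 - <<'E'
from h import *
np.set_printoptions(precision=4,suppress=True)
for n in('side','top'):
    s=snap(n);f=192/np.tan(np.radians(s['vertical_fov'])/2)
    R=cv2.Rodrigues(np.array(s['rvec'],float))[0]
    for e in ([.5115,-.0291,.2181],[.5364,-.0557,.126],[.192,.621,.199],[.574,-.0559,.0931]):
        p=R@e+np.ravel(s['tvec']); print(n,e,f*p[0]/p[2]+s['cx'],f*p[1]/p[2]+s['cy'])
    st=bot.read_state();Rt=Ro.from_rotvec(st['eef_rot'])
    P=cloud(s); L=Rt.inv().apply((P-st['eef_pos']).reshape(-1,3)).reshape(P.shape)
    m=(s['range_z']>0)&(np.abs(L[...,0])<.045)&(np.abs(L[...,1])<.1)&(L[...,2]>-.2)&(L[...,2]<.01)
    for a in np.arange(-.12,.01,.01):
        q=L[m&(L[...,2]>=a)&(L[...,2]<a+.01)]
        if len(q):print('z %.3f'%a,len(q),'x',np.percentile(q[:,0],[1,50,99]),'y',np.percentile(q[:,1],[1,99]))
print(H@st['eef_pos'],st['ft_force'],st['clock'])
E
```

```text
side [0.5115, -0.0291, 0.2181] 241.1311809687774 180.4734980154484
side [0.5364, -0.0557, 0.126] 253.13212727286083 209.28758192431025
side [0.192, 0.621, 0.199] 72.82774679856882 128.55787841238973
side [0.574, -0.0559, 0.0931] 263.7366450034244 214.87033711041448
z -0.120 94 x [-0.0331 -0.0065  0.0345] y [-0.0889  0.0806]
z -0.110 42 x [-0.0328 -0.0107  0.031 ] y [-0.0883  0.0808]
z -0.060 1 x [0.0013 0.0013 0.0013] y [-0.0166 -0.0166]
z -0.050 9 x [-0.0085 -0.0003  0.0098] y [-0.0141 -0.0115]
z -0.030 71 x [-0.0089 -0.0011  0.0062] y [-0.0983  0.0133]
z -0.020 121 x [-0.0126 -0.0045  0.0091] y [-0.0985  0.0276]
z -0.010 73 x [-0.0182 -0.0145 -0.0102] y [-0.097  0.037]
z -0.000 199 x [-0.0449 -0.0369 -0.0165] y [-0.0974  0.0952]
top [0.5115, -0.0291, 0.2181] 270.4596071696249 211.6902319064347
top [0.5364, -0.0557, 0.126] 279.0644832025077 206.04138250122966
top [0.192, 0.621, 0.199] 12.154266602210981 339.2908335294128
top [0.574, -0.0559, 0.0931] 278.4796477551495 194.21907321132812
z -0.120 146 x [-0.0365 -0.0257  0.0256] y [-0.0834  0.082 ]
z -0.110 14 x [-0.0355 -0.0338 -0.0264] y [-0.0861  0.0795]
z -0.090 13 x [-0.011   0.0024  0.0071] y [-0.0084  0.0038]
z -0.080 10 x [-0.0109 -0.0096  0.0067] y [-0.0094  0.0026]
z -0.070 14 x [-0.0132 -0.0095 -0.0067] y [-0.0147  0.0114]
z -0.060 22 x [-0.0129 -0.0106 -0.0065] y [-0.0147  0.0126]
z -0.050 18 x [-0.0128 -0.0103 -0.0077] y [-0.0137  0.01  ]
z -0.040 2 x [-0.0092 -0.0085 -0.0078] y [-0.006   0.0024]
z -0.030 67 x [-0.0112 -0.0031  0.0022] y [-0.0985  0.0861]
z -0.020 427 x [-0.0153 -0.0069  0.0059] y [-0.0978  0.0979]
z -0.010 236 x [-0.0211 -0.0149 -0.0084] y [-0.0945  0.0983]
z -0.000 332 x [-0.0446 -0.0212 -0.0145] y [-0.0969  0.0963]
[0.4806 0.062  0.366 ] [-0.3302  0.2124 -0.741 ] 5.3333
```

The lip did not move and there is no contact force. The point cloud shows the fingers ending about 35 mm short of the reported TCP, so I'll back off and measure the hand in the clear.

send_rows(
  twist=[
    [0, 0, 0],
    [0, 0, 0],
    [0, 0, 0],
    [0, 0, 0],
    [0, 0, 0],
    [0, 0, 0],
  ],
  travel=[
    [0, 0, -0.03],
    [0, 0, -0.05],
    [0.01, 0, -0.05],
    [0.01, 0, -0.05],
    [0.01, 0, -0.05],
    [0.01, 0, -0.05],
  ],
  jaw=[1, 1, 1, 1, 1, 1],
)

```text
clock: 5.83
eef_pos: [0.5534, -0.0547, 0.1625]
eef_rot: [0.26, 2.485, -0.078]
ft_force: [0.1, 0.1, -0.0]
gripper_width: 0.0004
gripper_force: 0.0
```

```bash
cat >> h.py <<'E'
def hand():
    for n in('side','top'):
        s=snap(n); st=bot.read_state();Rt=Ro.from_rotvec(st['eef_rot']); P=cloud(s)
        L=Rt.inv().apply((P-st['eef_pos']).reshape(-1,3)).reshape(P.shape)
        m=(s['range_z']>0)&(np.abs(L[...,0])<.045)&(np.abs(L[...,1])<.1)&(L[...,2]>-.2)&(L[...,2]<.02)
        for a in np.arange(-.12,.02,.01):
            q=L[m&(L[...,2]>=a)&(L[...,2]<a+.01)]
            if len(q):print(n,'z %.3f'%a,len(q),'x',np.percentile(q[:,0],[1,50,99]),'y',np.percentile(q[:,1],[1,99]))
    print('nys',H@st['eef_pos'],st['eef_pos'],st['qpos'],st['gripper_width'],st['clock'])
E
python3 - <<'E'
from h import *
np.set_printoptions(precision=4,suppress=True)
hand()
s=snap('side'); f=s['frame'][140:250,190:310]; cv2.imwrite('pics/c6.png',cv2.resize(f[:,:,::-1],None,fx=5,fy=5,interpolation=cv2.INTER_CUBIC))
E
```

```text
side z -0.120 92 x [-0.0333 -0.0053  0.0345] y [-0.0893  0.0813]
side z -0.110 42 x [-0.0332 -0.008   0.0313] y [-0.0881  0.0818]
side z -0.060 8 x [-0.0089 -0.0002  0.0084] y [-0.0179 -0.0133]
side z -0.050 11 x [-0.0086  0.0031  0.0108] y [-0.0166 -0.0102]
top z -0.120 169 x [-0.0363 -0.0263  0.0255] y [-0.0857  0.081 ]
top z -0.110 15 x [-0.0351 -0.0336 -0.0294] y [-0.0856  0.0818]
top z -0.100 1 x [-0.0003 -0.0003 -0.0003] y [-0.0092 -0.0092]
top z -0.090 18 x [-0.0114  0.0035  0.0082] y [-0.0093  0.0037]
top z -0.080 11 x [-0.0128 -0.0096 -0.0075] y [-0.0102  0.0041]
top z -0.070 21 x [-0.0131 -0.0111 -0.0078] y [-0.0152  0.0136]
top z -0.060 20 x [-0.0121 -0.0103 -0.0019] y [-0.0142  0.0112]
top z -0.050 24 x [-0.0129 -0.0102 -0.0046] y [-0.0142  0.0115]
top z -0.040 2 x [-0.0094 -0.0092 -0.009 ] y [-0.0084  0.0046]
nys [0.4323 0.0618 0.3809] [ 0.5535 -0.0545  0.1625] [ 0.9605  0.505  -1.2323  2.3463  1.7449  0.6361 -0.2506] 0.0003940711036072632 5.9333
```

View pics/c6.png

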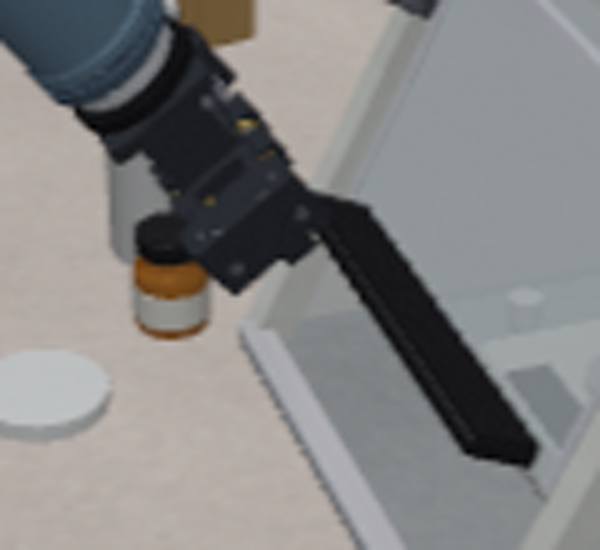

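The picture shows the hand in front of the lip with its end near (235,290). The cloud confirms that the real fingertips lie 40 mm behind the reported TCP along tool z. I'll plan with that offset.

```bash
cat >> h.py <<'E'
def tip(n,y,s,th=53):
    R=pose(th); go(H.T@[n,y,s]+.04*R.as_matrix()[:,2],R)
def now():
    st=bot.read_state(); R=Ro.from_rotvec(st['eef_rot']).as_matrix()
    print('tip nys',H@(st['eef_pos']-.04*R[:,2]),'F nys',H@st['ft_force'],'q',st['qpos'].round(2),st['clock'])
E
python3 - <<'E'
from h import *
now()
tip(.415,.056,.35);tip(.43,.056,.325);tip(.455,.056,.325);tip(.48,.056,.325)
E
```

```text
tip nys [0.39692344 0.06150668 0.39970903] F nys [ 0.08939218 -0.43391363  0.2804888 ] q [ 0.96  0.5  -1.23  2.35  1.74  0.64 -0.25] 5.9833
travel [ 0.0353 -0.0062  0.0393] twist [ 0.44 -0.08 -0.12] clock 5.9833
travel [ 0.0503 -0.0064  0.0643] twist [ 0.44 -0.08 -0.12] clock 5.9833
travel [ 0.0385 -0.0065  0.0864] twist [ 0.44 -0.08 -0.12] clock 5.9833
travel [ 0.0268 -0.0067  0.1084] twist [ 0.44 -0.08 -0.12] clock 5.9833
```

send_rows(
  twist=[
    [0, 0, 0],
    [0, 0, 0],
    [0, 0, 0],
    [0, 0, 0],
    [0, 0, 0],
    [0, 0, 0],
    [0, 0, 0],
    [0, 0, 0],
    [0, 0, 0],
    [0, 0, 0],
    [0, 0, 0],
  ],
  travel=[
    [0.018, -0.003, 0.02],
    [0.035, -0.006, 0.039],
    [0.05, -0.006, 0.064],
    [0.05, -0.006, 0.064],
    [0.05, -0.006, 0.064],
    [0.044, -0.006, 0.075],
    [0.038, -0.006, 0.087],
    [0.032, -0.006, 0.098],
    [0.027, -0.006, 0.108],
    [0.027, -0.006, 0.108],
    [0.027, -0.006, 0.108],
  ],
  jaw=[1, 1, 1, 1, 1, 1, 1, 1, 1, 1, 1],
)

```text
clock: 6.9
eef_pos: [0.5957, -0.0693, 0.0618]
eef_rot: [0.26, 2.482, -0.08]
ft_force: [-0.1, 0.1, 0.4]
gripper_width: 0.0006
gripper_force: 0.0
```

```bash
python3 - <<'E'
from h import *
now(); lipcheck(); tip(.48,.056,.36);tip(.48,.056,.40)
E
```

```text
tip nys [0.47961646 0.05586508 0.32708815] F nys [-0.26092736  0.11891642  0.29956661] q [ 0.82  0.84 -1.07  2.29  2.1   0.83 -0.41] 6.9
side y -0.085 150 s 50/90/98% [0.3673 0.3781 0.3818 0.3826] n [0.459 0.499]
side y 0.165 50 s 50/90/98% [0.3714 0.3807 0.3825 0.3829] n [0.46  0.497]
side y 0.21 21 s 50/90/98% [0.5065 0.5123 0.521  0.5223] n [0.462 0.501]
top y -0.085 170 s 50/90/98% [0.3736 0.381  0.3836 0.3856] n [0.463 0.505]
top y 0.165 157 s 50/90/98% [0.3748 0.3819 0.3845 0.386 ] n [0.464 0.506]
top y 0.21 211 s 50/90/98% [0.5141 0.5221 0.5254 0.5267] n [0.464 0.508]
travel [-0.0305 -0.0003 -0.0149] twist [ 0.39  0.02 -0.03] clock 7.0
travel [-0.0659 -0.0001 -0.0336] twist [ 0.39  0.02 -0.03] clock 7.0
```

send_rows(
  twist=[
    [0, 0, 0],
    [0, 0, 0],
    [0, 0, 0],
    [0, 0, 0],
    [0, 0, 0],
    [0, 0, 0],
    [0, 0, 0],
    [0, 0, 0],
    [0, 0, 0],
    [0, 0, 0],
    [0, 0, 0],
    [0, 0, 0],
  ],
  travel=[
    [-0.0044, 0, -0.0022],
    [-0.0088, 0, -0.0045],
    [-0.0132, 0, -0.0067],
    [-0.0176, 0, -0.009],
    [-0.022, 0, -0.0112],
    [-0.0264, 0, -0.0134],
    [-0.0308, 0, -0.0157],
    [-0.0352, 0, -0.0179],
    [-0.0396, 0, -0.0202],
    [-0.044, 0, -0.0224],
    [-0.044, 0, -0.0224],
    [-0.044, 0, -0.0224],
  ],
  jaw=[1, 1, 1, 1, 1, 1, 1, 1, 1, 1, 1, 1],
)

```text
clock: 8.0
eef_pos: [0.6162, -0.0734, 0.1053]
eef_rot: [0.259, 2.483, -0.078]
ft_force: [-3.2, 0.4, 0.3]
gripper_width: 0.0007
gripper_force: 0.9
```

```bash
python3 - <<'E'
from h import *
now(); lipcheck(); tip(.48,.056,.45)
E
```

```text
tip nys [0.48025068 0.05603226 0.3753599 ] F nys [-3.06725085 -0.32355061 -1.06155501] q [ 0.85  0.74 -1.09  2.23  1.93  0.73 -0.28] 8.0
side y -0.085 154 s 50/90/98% [0.3985 0.4086 0.4125 0.4132] n [0.459 0.502]
side y 0.165 31 s 50/90/98% [0.4104 0.412  0.4129 0.4141] n [0.464 0.498]
side y 0.21 23 s 50/90/98% [0.5058 0.5115 0.5206 0.5219] n [0.463 0.501]
top y -0.085 185 s 50/90/98% [0.4057 0.4115 0.4145 0.4157] n [0.463 0.508]
top y 0.165 162 s 50/90/98% [0.4052 0.4121 0.4152 0.4161] n [0.463 0.507]
top y 0.21 219 s 50/90/98% [0.5145 0.5223 0.5253 0.5267] n [0.464 0.511]
travel [-0.0658  0.0001 -0.0355] twist [ 0.39  0.02 -0.07] clock 8.1
```

send_rows(
  twist=[
    [0, 0, 0],
    [0, 0, 0],
    [0, 0, 0],
    [0, 0, 0],
    [0, 0, 0],
    [0, 0, 0],
    [0, 0, 0],
    [0, 0, 0],
    [0, 0, 0],
    [0, 0, 0],
    [0, 0, 0],
    [0, 0, 0],
    [0, 0, 0],
    [0, 0, 0],
    [0, 0, 0],
    [0, 0, 0],
    [0, 0, 0],
    [0, 0, 0],
    [0, 0, 0],
  ],
  travel=[
    [-0.0044, 0, -0.0024],
    [-0.0088, 0, -0.0048],
    [-0.0132, 0, -0.0071],
    [-0.0176, 0, -0.0095],
    [-0.022, 0, -0.0119],
    [-0.0264, 0, -0.0143],
    [-0.0308, 0, -0.0166],
    [-0.0352, 0, -0.019],
    [-0.0396, 0, -0.0214],
    [-0.044, 0, -0.0238],
    [-0.0484, 0, -0.0261],
    [-0.0528, 0, -0.0285],
    [-0.0572, 0, -0.0309],
    [-0.0616, 0, -0.0333],
    [-0.066, 0, -0.0356],
    [-0.0704, 0, -0.038],
    [-0.075, 0, -0.0405],
    [-0.075, 0, -0.0405],
    [-0.075, 0, -0.0405],
  ],
  jaw=[1, 1, 1, 1, 1, 1, 1, 1, 1, 1, 1, 1, 1, 1, 1, 1, 1, 1, 1],
)

```text
clock: 9.68
eef_pos: [0.6512, -0.0813, 0.1831]
eef_rot: [0.26, 2.483, -0.079]
ft_force: [-1.1, -0.8, 1.0]
gripper_width: 0.0001
gripper_force: 0.0
```

```bash
python3 - <<'E'
from h import *
now(); lipcheck()
s=snap('side'); f=s['frame'][100:220,220:340]; cv2.imwrite('pics/c7.png',cv2.resize(f[:,:,::-1],None,fx=5,fy=5,interpolation=cv2.INTER_CUBIC))
E
```

```text
tip nys [0.47995022 0.05556366 0.46099538] F nys [-1.19435606 -1.00497164  0.49177374] q [ 0.89  0.59 -1.14  2.11  1.6   0.63  0.03] 9.6833
side y -0.085 151 s 50/90/98% [0.4847 0.4939 0.4981 0.4989] n [0.46  0.501]
side y 0.165 13 s 50/90/98% [0.4972 0.4981 0.4993 0.4993] n [0.47  0.498]
side y 0.21 14 s 50/90/98% [0.5068 0.5159 0.5209 0.522 ] n [0.47  0.502]
top y -0.085 204 s 50/90/98% [0.4901 0.4975 0.5    0.5013] n [0.462 0.506]
top y 0.165 174 s 50/90/98% [0.4915 0.4982 0.5004 0.5014] n [0.463 0.507]
top y 0.21 224 s 50/90/98% [0.5146 0.5226 0.5256 0.5275] n [0.464 0.509]
```

View pics/c7.png

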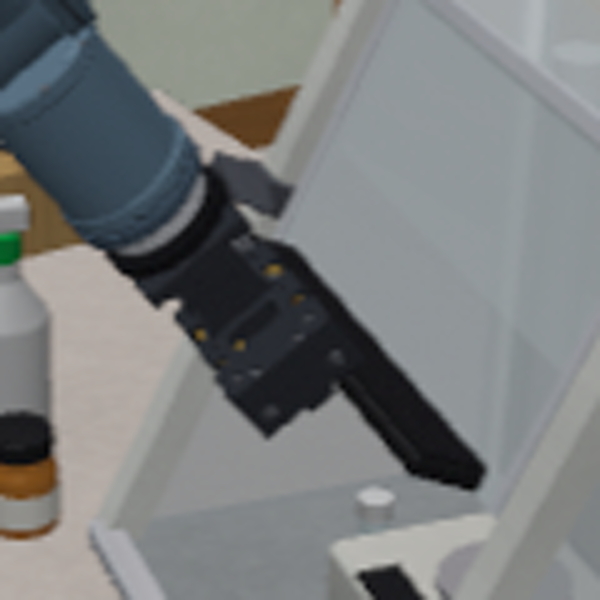

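The lip is well up, and the pointer at (250,180) in the crop is still about 21 mm higher. I'll push the rest slowly.

send_rows(
  twist=[
    [0, 0, 0],
    [0, 0, 0],
    [0, 0, 0],
    [0, 0, 0],
    [0, 0, 0],
    [0, 0, 0],
    [0, 0, 0],
    [0, 0, 0],
    [0, 0, 0],
    [0, 0, 0],
  ],
  travel=[
    [-0.0026, 0, -0.0014],
    [-0.0052, 0, -0.0028],
    [-0.0078, 0, -0.0042],
    [-0.0104, 0, -0.0056],
    [-0.013, 0, -0.007],
    [-0.0155, 0, -0.0084],
    [-0.0185, 0, -0.01],
    [-0.0185, 0, -0.01],
    [-0.0185, 0, -0.01],
    [-0.0185, 0, -0.01],
  ],
  jaw=[1, 1, 1, 1, 1, 1, 1, 1, 1, 1],
)

```text
clock: 10.67
eef_pos: [0.6595, -0.0831, 0.2017]
eef_rot: [0.26, 2.484, -0.078]
ft_force: [-0.7, 0.1, 1.0]
gripper_width: 0.0003
gripper_force: 0.2
```

```bash
python3 - <<'E'
from h import *
now(); lipcheck(); tip(.475,.056,.46);tip(.42,.056,.45);tip(.35,.056,.45)
E
```

```text
tip nys [0.47969822 0.05553282 0.48152125] F nys [-1.045539   -0.00935331  0.66680389] q [ 0.91  0.57 -1.16  2.08  1.51  0.63  0.12] 10.6667
side y -0.085 154 s 50/90/98% [0.504  0.5134 0.5182 0.519 ] n [0.459 0.501]
side y 0.165 10 s 50/90/98% [0.5168 0.5177 0.518  0.518 ] n [0.475 0.5  ]
side y 0.21 11 s 50/90/98% [0.5135 0.5182 0.5212 0.5232] n [0.486 0.501]
top y -0.085 205 s 50/90/98% [0.5113 0.5178 0.5202 0.5211] n [0.462 0.506]
top y 0.165 180 s 50/90/98% [0.5115 0.5181 0.5204 0.5216] n [0.463 0.506]
top y 0.21 222 s 50/90/98% [0.5143 0.5224 0.5255 0.5271] n [0.464 0.508]
travel [0.0211 0.0001 0.0059] twist [ 0.41  0.01 -0.07] clock 10.7667
travel [ 0.0558  0.0003 -0.038 ] twist [ 0.41  0.01 -0.07] clock 10.7667
travel [ 0.0886  0.0007 -0.0998] twist [ 0.41  0.01 -0.07] clock 10.7667
```

send_rows(
  twist=[
    [0, 0, 0],
    [0, 0, 0],
    [0, 0, 0],
    [0, 0, 0],
    [0, 0, 0],
    [0, 0, 0],
    [0, 0, 0],
    [0, 0, 0],
    [0, 0, 0],
    [0, 0, 0],
    [0, 0, 0],
    [0, 0, 0],
    [0, 0, 0],
  ],
  travel=[
    [0.005, 0, 0.001],
    [0.012, 0, 0.003],
    [0.021, 0, 0.006],
    [0.021, 0, 0.006],
    [0.032, 0, -0.008],
    [0.044, 0, -0.022],
    [0.056, 0, -0.038],
    [0.066, 0, -0.058],
    [0.077, 0, -0.078],
    [0.088, 0, -0.1],
    [0.088, 0, -0.1],
    [0.088, 0, -0.1],
    [0.088, 0, -0.1],
  ],
  jaw=[1, 1, 1, 1, 1, 1, 1, 1, 1, 1, 1, 1, 1],
)

```text
clock: 11.85
eef_pos: [0.532, -0.057, 0.2286]
eef_rot: [0.26, 2.484, -0.079]
ft_force: [0.0, 0.4, 1.2]
gripper_width: 0.0002
gripper_force: 0.0
```

```bash
python3 - <<'E'
from h import *
now(); lipcheck()
s=snap('side'); f=s['frame'][90:290,170:370]; cv2.imwrite('pics/c8.png',cv2.resize(f[:,:,::-1],None,fx=3,fy=3,interpolation=cv2.INTER_CUBIC))
E
```

```text
tip nys [0.3504147  0.05456724 0.4508821 ] F nys [-0.55561224  0.36553612  1.07092814] q [ 1.1   0.16 -1.24  2.33  1.25  0.34  0.15] 11.85
side y -0.085 150 s 50/90/98% [0.5043 0.5138 0.5182 0.5187] n [0.46  0.502]
side y 0.165 49 s 50/90/98% [0.5066 0.5169 0.5185 0.5188] n [0.46  0.495]
side y 0.21 26 s 50/90/98% [0.4993 0.5113 0.5203 0.521 ] n [0.462 0.505]
top y -0.085 209 s 50/90/98% [0.5104 0.5176 0.5204 0.5216] n [0.463 0.506]
top y 0.165 184 s 50/90/98% [0.5108 0.518  0.5208 0.5219] n [0.463 0.506]
top y 0.21 226 s 50/90/98% [0.5144 0.5224 0.5253 0.5268] n [0.464 0.508]
```

View pics/c8.png

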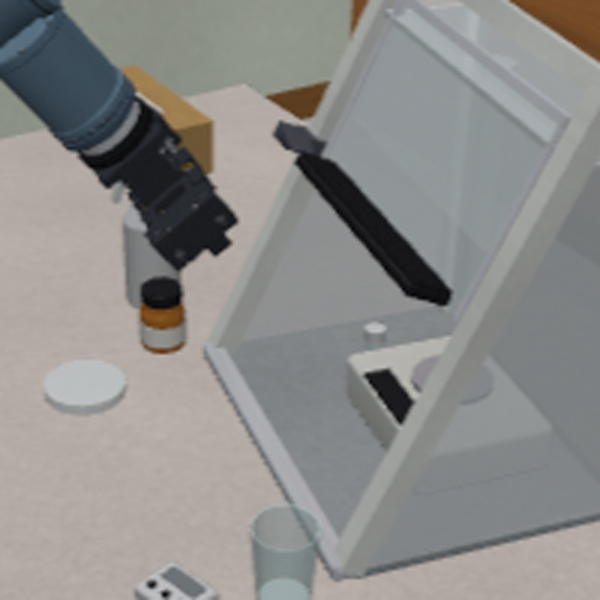

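The lip's left end at (312,160) lines up with the pointer's tip at about (325,148). The hand is clear and the bystanders stand where they were, so I'm handing in.

```bash
python3 -c "
from cell import bot; print(bot.finish_job())"
```

```text
the job is handed in; nothing more can be done
None
```

I pushed the window up from beneath its lip until the lip was within about 2 mm of the pointer by camera measurement, withdrew the hand clear of everything, and handed the job in at about 12 s; no verdict was returned.

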